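# Release the ratchet clamp and bin the glued carton

## Robot

A 6-joint arm with a two-finger parallel gripper is mounted at the origin on the work surface. World frame = base frame: x ahead of the robot, y to its left, z up, the work surface at z = 0. Lengths are in m, angles in rad, forces in N, time in s.
With the tool pointing down it reaches from about 0.225 to 0.875 m from the base axis. Payload 3.4 kg.
Tool frame: the origin (TCP) lies midway between the tips of the shut fingers; the grasp point (between the pads) lies 19 mm behind it; z points along the fingers, y is the direction in which the jaws open and shut (so a half turn about z gives the same grasp; the last joint's range is limited). The gripper opens to 85 mm and grips with 20 to 120 N. Pads are 22 mm wide; open, the fingers measure 114 mm over their backs; the gripper's body (76 mm by 85 mm) begins 54 mm behind the grasp point. The pads swing forward as they close: fully open they stand 13 mm farther back than shut.
Start: joints at [-1.312, 0.276, 1.505, -0, 1.361, -0.121], TCP at [0.213, -0.534, 0.231] pointing down, gripper open.
Joint ranges: [-2.89, 2.89], [-0.75, 2.08], [0.22, 2.7], [-1.18, 4.32], [0.11, 2.71], [-2.7, 2.7]. Speed limits (rad/s): [2.57, 2.57, 3.14, 3.14, 3.14, 3.14].

## Interface

Orientations are given as a unit quaternion [w, x, y, z].
In Python, from rig import status, eyes, env gives the robot as it stands.
- The arm moves only by the shell command python3 -m jog 'ROWS' [OPENING]. ROWS is JSON, a list of rows, each a list of 2 entries, a list of its own where there are three numbers: the shift along the tool's x, y, z in units of 25 mm (1.0 is 25 mm), then the turn, a rotation vector about the tool's x, y, z in units of 5 degrees (1.0 is 5 degrees). A call has 1 to 10 rows; each row shifts and turns the pose as measured when the row begins, along the tool's axes as they then stand; what a row does not reach is not made up. A row lasts 1/12 s, in which the tool goes at most 41.7 mm and 7.16 degrees, less where a joint would pass 70% of its speed; a pose out of reach is approached as far as the arm can. A call with a number of a shift or a turn outside -1 to 1 is refused whole. A call with a gripper value outside its range is refused whole. OPENING is the opening, from 0 (shut) to 1 (fully open), set as the call begins (- or left out, the last holds). The fingers move at their own pace and stop on an object; the grip force is fixed at half the most. Time passes only in rows, so rows that do not move let the fingers close. It gives the time, the measured TCP pose, the force and the opening at its end, in the units of the state.
- status.read_state(): the state, without advancing time (a new reading comes with each control period).
- eyes.capture(name): name is "scene" or "top" or "wrist"; returns the picture (420x560x3 uint8, red, green, blue); there is no depth.
- eyes.calibration(name): a dict with "fx", "fy", "cx", "cy" (pixels), "rvec" (rotation vector, rad) and "tvec" (3), from world to camera coordinates, as OpenCV has them; the wrist camera has in their place "tool_from_camera" (4x4, takes a point from camera to tool coordinates, whose origin is the TCP and whose axes are the flange's). Camera axes: x right, y down, z forward; pixel columns grow to the right and rows downward; lengths in m; the calibration is good to about 2 mm. A picture is of the moment at which its call begins: read the wrist's pose just before it. calibration takes no time and is no camera call.
- env.hand_in(): hands the job in, once; it reports no verdict.
The state is a dict: "time_s": time; "joint_pos": joint angles; "joint_vel": joint speeds; "tau": joint torques, N m; "tcp_pos": TCP position; "tcp_rot": TCP orientation; "force": force on the tool from outside, world axes, zero at the start; "moment": the same for the moment, N m; "grip_width": finger opening in m.
Only numpy, scipy, OpenCV 4.12 (cv2) and the standard library are available. Lean on these libraries where they do the work, as an engineer would, in place of code of your own. Each camera call takes 0.05 s, during which the arm holds its last target.

## Task

The glued carton in the blue ratchet clamp has set. Flip the red pawl right over so that it lies released, slide the jaw all the way back to its stop, then take the carton out and stand it upright on the floor of the empty grey steel bin, leaving the pawl released, the jaw back and everything else on the bench where it is.

Things in the scene. Friction and masses are not known exactly. Their poses are not given: they have to be found in the camera images.
- clamp: blue ratchet bench clamp, fixed, bed 100 mm (x) by 340 mm (y from -150 to +190), 20 mm high; origin under the bed on the bench, z up. Along y: fixed jaw (face y = -125, top 80 mm up), carton, dark sliding jaw (66 mm wide, 112 mm high, its lip reaches 12 mm over the carton's top until slid back), black post, red pawl between two steel cheeks (y 102 to 128, 44 mm wide over all, 74 mm high).
- jaw (a joint): travel of the sliding jaw along the clamp's +y, m: about 0 closed on the carton, 0.075 fully back against its stop. Slides with about 2 N, stays where left. While the pawl is engaged the ratchet lets it go only towards the carton (up to 12 mm of play backward).
- jaw_post (a point): grip point on the upright black round post on the sliding jaw, 95 mm above the bench; post 24 mm in diameter, its top 19 mm above this point, the carriage under it 58 mm below. It moves with the jaw along the clamp's y. The jaw plate stands 39 mm from the post's axis on the -y side, and its top is 17 mm above this point.
- pawl (a joint): angle of the red pawl about its pin, rad: about -0.1 to 0.35 engaged on the toothed bar, 1.9 (stop) fully flipped over and released. Its weight makes it fall to whichever side of top dead centre (about 1.0) it leans: pushed past about 1.3 it falls over by itself.
- pawl_handle (a point): centre of the pawl's red T-handle, a bar 12 mm thick and 44 mm long along the clamp's x, 60 mm from the pivot pin. Engaged, it lies about 52 mm to the -y side of the pin and 30 mm above it; pushed towards the clamp's +y (about 1 N) it swings up and over, to 45 mm on the +y side and 40 mm above the pin.
- pawl_pivot (a point): the pawl's pivot pin, fixed on the clamp at its local x = 0, y = +115 mm, 66 mm above the bench; the pin's axis runs along the clamp's x.
- carton_center (a point): centre of the closed carton (brown cardboard, orange band, white strip), 45 mm (its x) by 55 mm (its y) by 80 mm tall, 0.13 to 0.25 kg. Its axes are parallel to the clamp's at the start (within 2 degrees), where it stands on the clamp's bed, 20 mm above the bench; its x faces are free to grasp.
- steel_bin: empty grey steel open bin, fixed, outside 112 x 112 mm and 40 mm high, walls and floor 4 to 5 mm thick. Origin at the centre of its underside; z up. May change places with the cardboard tray.
- card_tray: open brown cardboard tray of the same size, full of grey plastic parts, fixed; not to be used.
- glue: white glue bottle with a yellow band and orange cap, 48 mm across, 130 mm tall, loose; leave it alone
- tape: roll of clear tape lying flat, 84 mm across, 24 mm high, loose; leave it alone
- spare_carton: plain blue carton, 55 x 75 x 60 mm, loose; leave it alone
- jar: glass jar with a steel lid, 60 mm across, 70 mm tall, loose; leave it alone
- screwdriver: screwdriver lying flat, loose; leave it alone
- wrench: wrench lying flat, loose; leave it alone
Things that resemble listed ones, but are neither listed nor needed, are in the scene too. What is shaped like the part that bears carton_center but green is not meant. Several things have the shape of the steel_bin; the one meant has the colours described above.

How it is judged:
By the outcome, as a careful person would: the job done as asked, in the order asked, and still so for the second after the job is handed in, with the robot touching nothing.
It also fails if it takes over 64 s, if anything falls off the work surface, if the arm or the gripper's body presses on something with over 40 N, if the wrist force passes 120 N, or if a joint passes its speed limit or range.

## Working session

There is one attempt and no reset: what is moved stays moved. The work goes in short steps, Python scripts to look and compute and a shell command to move; the robot and the scene stay as the last step left them, time stands still between calls to the robot, and variables do not carry over. Pictures are saved under pics/ and viewed, and the job is handed in when it is done.

```bash
ls; mkdir -p pics; python3 - <<'E'
from rig import status, eyes, env
import cv2
print(status.read_state())
for n in ("scene","top","wrist"):
    im=eyes.capture(n); cv2.imwrite(f"pics/a_{n}.png",im[:,:,::-1]); print(n,eyes.calibration(n))
E
```

```text
pics
{'time_s': 0.0, 'joint_pos': array([-1.31198685e+00,  2.76598353e-01,  1.50614853e+00, -3.07121265e-05,
        1.36070859e+00, -1.21000273e-01]), 'joint_vel': array([-0.00121366, -0.00105269,  0.0008237 , -0.00105596, -0.00120298,
       -0.00089707]), 'tau': array([-1.44569134e-03, -4.16782486e+01, -2.45808381e+01, -3.31723504e-04,
        1.11399003e-02, -2.07185224e-06]), 'tcp_pos': array([ 0.21302289, -0.53350237,  0.23043167]), 'tcp_rot': array([-9.28165838e-04,  9.82021162e-01,  1.88768559e-01, -7.91074585e-05]), 'force': array([-0.45993023, -0.11176599, -0.53352129]), 'moment': array([ 0.03103235, -0.03493837,  0.02755413]), 'grip_width': 0.08514387204743694}
scene {'fx': 506.32009577078094, 'fy': 506.32009577078094, 'cx': 278.7993244769492, 'cy': 212.9500618610707, 'rvec': array([ 2.01455624,  1.68241353, -0.5244887 ]), 'tvec': array([-0.10172258, -0.3751996 ,  2.0064295 ])}
top {'fx': 400.6627263407997, 'fy': 400.6627263407997, 'cx': 275.4299484180973, 'cy': 216.8894688353337, 'rvec': array([ 2.17800821, -2.18230673,  0.12467859]), 'tvec': array([0.00671768, 0.5235481 , 1.05563243])}
wrist {'fx': 310.74545100036755, 'fy': 310.74545100036755, 'cx': 279.0897309196043, 'cy': 202.4592291159138, 'tool_from_camera': array([[ 1.51590148e-04, -9.55235455e-01, -2.95846586e-01,
         7.59905237e-02],
       [ 9.99999867e-01,  2.90641587e-04, -4.26035069e-04,
        -1.86468521e-04],
       [ 4.92949124e-04, -2.95846483e-01,  9.55235372e-01,
        -1.42536424e-01],
       [ 0.00000000e+00,  0.00000000e+00,  0.00000000e+00,
         1.00000000e+00]])}
```

View pics/a_scene.png

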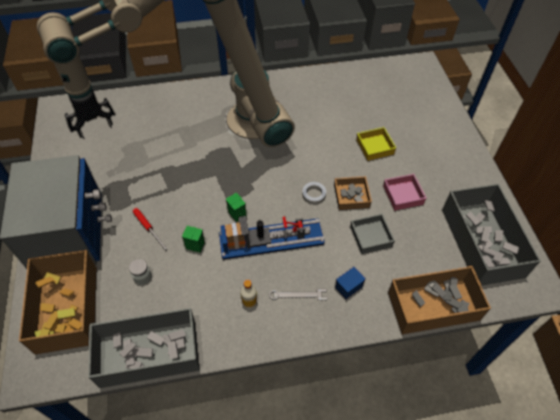

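View pics/a_top.png

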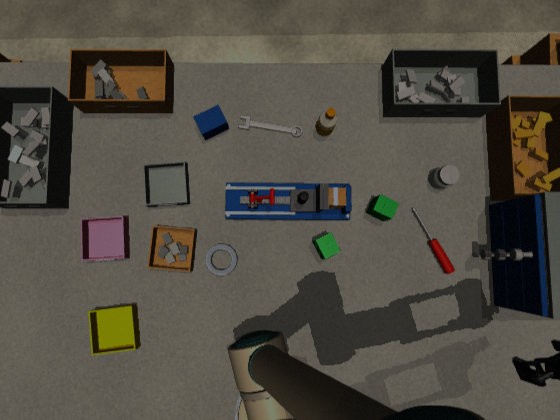

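View pics/a_wrist.png

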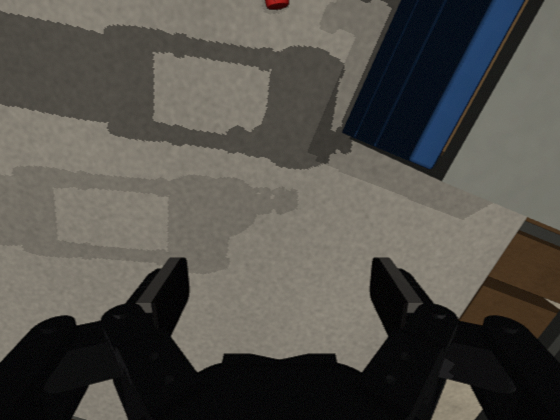

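The top view shows the clamp at px (225–351, 182–220) with the pawl at its left end. The carton is at (340,198), the grey steel bin at (167,184) and the full tray at (173,249). Next I'll zoom in and cast rays.

```bash
cat > h.py <<'E'
import numpy as np, cv2
from scipy.spatial.transform import Rotation as R
from rig import status, eyes
def cam(n,state=None):
    c=eyes.calibration(n); K=np.array([[c['fx'],0,c['cx']],[0,c['fy'],c['cy']],[0,0,1]])
    if 'rvec' in c:
        Rm=cv2.Rodrigues(c['rvec'])[0]; return K,Rm.T,-Rm.T@c['tvec']
    T=np.eye(4); q=state['tcp_rot']; T[:3,:3]=R.from_quat([q[1],q[2],q[3],q[0]]).as_matrix(); T[:3,3]=state['tcp_pos']
    T=T@c['tool_from_camera']; return K,T[:3,:3],T[:3,3]
def ray(cm,uv):
    K,Rw,o=cm; d=Rw@np.linalg.inv(K)@np.array([uv[0],uv[1],1.]); return o,d/np.linalg.norm(d)
def onz(cm,uv,z):
    o,d=ray(cm,uv); return o+d*(z-o[2])/d[2]
def two(c1,u1,c2,u2):
    o1,d1=ray(c1,u1);o2,d2=ray(c2,u2)
    A=np.stack([d1,-d2],1); t=np.linalg.lstsq(A,o2-o1,rcond=None)[0]
    p,q=o1+t[0]*d1,o2+t[1]*d2; return (p+q)/2,np.linalg.norm(p-q)
def proj(cm,p):
    K,Rw,o=cm; x=K@(Rw.T@(np.asarray(p)-o)); return x[:2]/x[2]
def crop(n_in,n_out,x0,y0,x1,y1,s):
    im=cv2.imread(n_in)[y0:y1,x0:x1]; cv2.imwrite(n_out,cv2.resize(im,None,fx=s,fy=s,interpolation=cv2.INTER_CUBIC))
E
python3 - <<'E'
from h import *
crop('pics/a_top.png','pics/b_top.png',140,150,360,270,3.6)
crop('pics/a_scene.png','pics/b_scene.png',210,180,400,270,4.2)
for n in('scene','top'): print(n,cam(n)[2])
t=cam('top')
im=cv2.imread('pics/a_top.png');hsv=cv2.cvtColor(im,cv2.COLOR_BGR2HSV)
m=cv2.inRange(hsv,(105,120,40),(125,255,255)); m[:, :222]=0;m[:,355:]=0;m[:175]=0;m[225:]=0
p=np.argwhere(m)[:,::-1]; r=cv2.minAreaRect(p.astype(np.float32)); print(r)
b=cv2.boxPoints(r)
for q in b: print(q,onz(t,q,0.02))
E
```

```text
scene [ 1.4473986  -0.16372927  1.43356604]
top [0.41927412 0.0248138  1.10095461]
((288.0, 201.0), (36.0, 124.0), 90.0)
[226. 183.] [0.6170871  0.14016822 0.02      ]
[350. 183.] [ 0.61721817 -0.19920881  0.02      ]
[350. 219.] [ 0.51807937 -0.19714208  0.02      ]
[226. 219.] [0.51848773 0.13927429 0.02      ]
```

View pics/b_top.png

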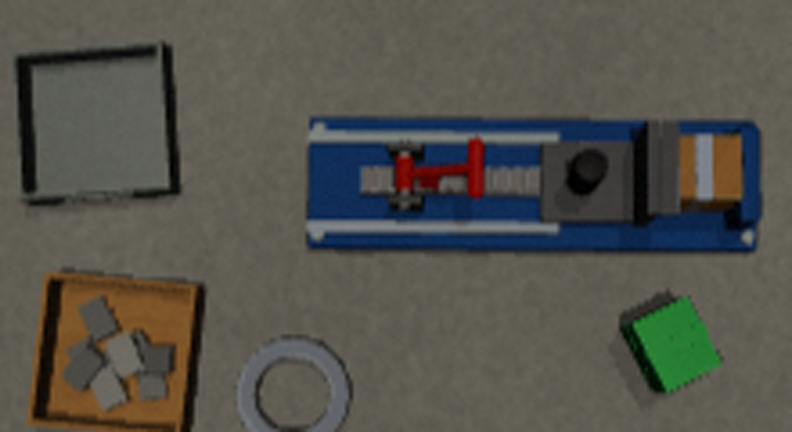

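View pics/b_scene.png

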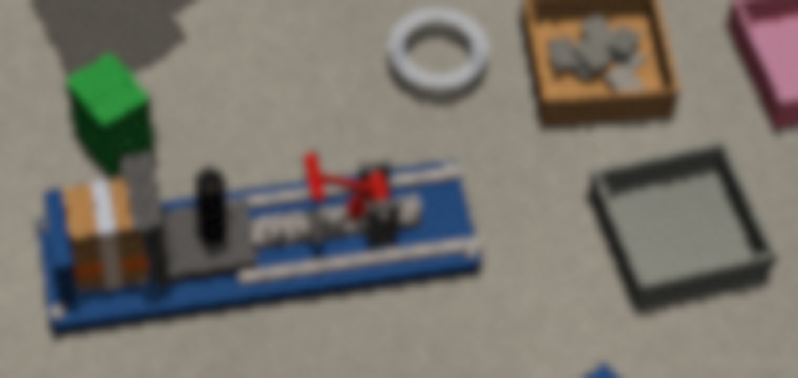

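```bash
python3 - <<'E'
from h import *
t=cam('top');s=cam('scene')
T=lambda x,y:((x+.5)/3.6+140-.5,(y+.5)/3.6+150-.5)
S=lambda x,y:((x+.5)/4.2+210-.5,(y+.5)/4.2+180-.5)
P=lambda n,a,b:print(n,*[np.round(v,4) for v in two(t,T(*a),s,S(*b))])
P('handle',(475,167),(313,175))
P('pinred',(403,172),(378,187))
P('posttop',(594,162),(209,175))
P('jawtop -x -y corner',(680,213),(121,155)) if 0 else None
P('strip far end',(708,133),(96,181))
P('strip near end',(704,200),(104,231))
P('cartonfar right',(742,134),(65,188))
P('carton near right',(741,205),(77,243))
for n,a,b in [('bin ul',(17,58),(770,258)),('ur',(168,43),(640,307)),('lr',(180,193),(592,182)),('ll',(27,203),(722,152))]: P(n,a,b)
for z in(0.04,): print('bin on z',[np.round(onz(t,T(*a),z),4) for a in((17,58),(168,43),(180,193),(27,203))])
# red mask handle
for n in('top','scene'):
    im=cv2.imread(f'pics/a_{n}.png');h=cv2.cvtColor(im,cv2.COLOR_BGR2HSV)
    m=cv2.inRange(h,(0,150,80),(8,255,255))|cv2.inRange(h,(172,150,80),(180,255,255))
    k,l,st,c=cv2.connectedComponentsWithStats(m); print(n,[(st[i].tolist(),np.round(c[i],1)) for i in range(1,k) if st[i,4]>10])
E
```

```text
handle [0.5695 0.0167 0.0983] 0.0002
pinred [0.5702 0.0681 0.0691] 0.0004
posttop [ 0.5699 -0.0637  0.1203] 0.0029
strip far end [ 0.5835 -0.1424  0.1524] 0.0077
strip near end [ 0.554  -0.149   0.0427] 0.0094
cartonfar right [ 0.5834 -0.1655  0.1492] 0.0071
carton near right [ 0.5526 -0.1747  0.0315] 0.0173
bin ul [0.6627 0.3604 0.0287] 0.0003
ur [0.6785 0.2524 0.0125] 0.0034
lr [0.5624 0.2424 0.0171] 0.0076
ll [0.5543 0.3546 0.0192] 0.0038
bin on z [array([0.6601, 0.3567, 0.04  ]), array([0.6717, 0.245 , 0.04  ]), array([0.5588, 0.234 , 0.04  ]), array([0.5515, 0.3463, 0.04  ])]
top [([250, 189, 24, 16, 136], array([263.3, 196.9])), ([431, 239, 24, 35, 294], array([442.4, 256.5]))]
scene [([133, 208, 18, 22, 149], array([141.5, 218.5])), ([283, 217, 5, 11, 30], array([284.6, 221.8])), ([292, 221, 11, 11, 63], array([297. , 225.1]))]
```

Two-view results:

| Point | World x, y, z (m) |
|---|---|
| Pin | 0.569, 0.068, 0.067 |
| Handle | 0.5695, 0.0167, 0.098 |
| Post top | about 0.569, -0.064, 0.118 |

The clamp yaw is about 0. I'll turn the tool so that its y lies along world x and tool x along world y.

```bash
python3 -m jog '[[[0,0,0],[0,0,-1]],[[0,0,0],[0,0,-1]],[[0,0,0],[0,0,-1]],[[0,0,0],[0,0,-1]],[[0,0,0],[0,0,-1]],[[0,0,0],[0,0,-1]],[[0,0,0],[0,0,-1]],[[0,0,0],[0,0,-1]],[[0,0,0],[0,0,-1]],[[0,0,0],[0,0,-1]]]' 
cat > go.py <<'E'
import sys
from h import *
s=status.read_state(); q=s['tcp_rot']; Rm=R.from_quat([q[1],q[2],q[3],q[0]])
tgt=np.array([float(v) for v in sys.argv[1:4]]); yaw=float(sys.argv[4]) if len(sys.argv)>4 else 90
a=np.radians(yaw); x=np.array([np.cos(a),np.sin(a),0]); z=np.array([0,0,-1.]); G=R.from_matrix(np.stack([x,np.cross(z,x),z],1))
print('t',round(s['time_s'],2),'tcp',np.round(s['tcp_pos'],4),'F',np.round(s['force'],1),'w',round(s['grip_width'],4))
print('shift units',np.round(Rm.inv().apply(tgt-s['tcp_pos'])/.025,2),'turn units',np.round((Rm.inv()*G).as_rotvec()/np.radians(5),2), 'q',np.round(s['joint_pos'],2))
E
python3 go.py .568 -.03 .2
```

```text
time_s: 0.98
tcp_pos: [0.2124, -0.5311, 0.2265]
tcp_rot: [-0.005, 0.798, 0.603, 0.002]
force: [1.6, 0.3, 0.4]
grip_width: 0.0853
t 0.98 tcp [ 0.2124 -0.5311  0.2265] F [1.6 0.3 0.4] w 0.0853
shift units [23.16  8.22  1.22] turn units [-0.05 -0.11 -3.17] q [-1.31  0.28  1.51  0.    1.36 -1.04]
```

```bash
python3 -m jog '[[[0,0,-0.5],[0,0,-1]],[[0,0,-0.5],[0,0,-1]],[[0,0,0],[0,0,-1]],[[1,0.7,0],[0,0,0]],[[1,0.7,0],[0,0,0]],[[1,0.7,0],[0,0,0]],[[1,0.7,0],[0,0,0]],[[1,0.7,0],[0,0,0]],[[1,0.7,0],[0,0,0]],[[1,0.7,0],[0,0,0]]]' 0
python3 go.py .568 -.03 .2
```

```text
time_s: 1.82
tcp_pos: [0.335, -0.3542, 0.2492]
tcp_rot: [-0.007, 0.71, 0.704, 0.003]
force: [-0.3, 0.7, 0.2]
grip_width: -0.0
t 1.82 tcp [ 0.335  -0.3542  0.2492] F [-0.3  0.7  0.2] w -0.0
shift units [13.02  9.22  2.09] turn units [-0.08 -0.16 -0.1 ] q [-0.96  0.14  1.64  0.    1.38 -0.95]
```

```bash
python3 -m jog '[[[1,0.9,0],[0,0,0]],[[1,0.9,0],[0,0,0]],[[1,0.9,0],[0,0,0]],[[1,0.9,0],[0,0,0]],[[1,0.9,0],[0,0,0]],[[1,0.9,0],[0,0,0]],[[1,0.9,0],[0,0,0]],[[1,0.9,0],[0,0,0]],[[1,0.9,0],[0,0,0]],[[1,0.9,0],[0,0,0]]]'
python3 - <<'E'
from h import *
import pickle
s=status.read_state(); im=eyes.capture('wrist'); cv2.imwrite('pics/w1.png',im[:,:,::-1]); pickle.dump(s,open('w1.pkl','wb'))
E
python3 go.py .568 -.03 .2
```

```text
time_s: 2.65
tcp_pos: [0.5685, -0.0907, 0.2494]
tcp_rot: [-0.009, 0.711, 0.703, 0.002]
force: [0.9, -0.9, -0.1]
grip_width: -0.0
t 2.7 tcp [ 0.5732 -0.0855  0.2491] F [4.6 1.8 0.5] w 0.0003
shift units [ 2.18 -0.21  2.01] turn units [-0.06 -0.24 -0.08] q [-0.28  0.28  1.46  0.02  1.42 -0.28]
```

View pics/w1.png

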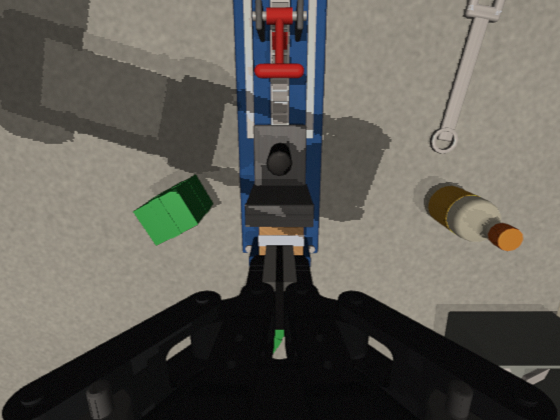

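The wrist view shows the handle at (279,71), pin at (279,15), post top at (279,158) and jaw top edges at rows 185–205. Now I'll triangulate.

```bash
python3 - <<'E'
from h import *
import pickle
s=pickle.load(open('w1.pkl','rb')); print(s['tcp_pos'])
w=cam('wrist',s);t=cam('top');sc=cam('scene')
T=lambda x,y:((x+.5)/3.6+140-.5,(y+.5)/3.6+150-.5)
S=lambda x,y:((x+.5)/4.2+210-.5,(y+.5)/4.2+180-.5)
for n,u,a,b in [('handle',(279.5,71),(475,167),(313,175)),('pin',(279.5,16),(403,172),(378,187)),('post',(279,157),(594,162),(209,175))]:
    print(n,np.round(two(w,u,t,T(*a))[0],4),np.round(two(w,u,sc,S(*b))[0],4))
for u in ((245,100),(319,100)): print('bed edge',onz(w,u,.02))
for u in ((245,240),(318,240)): print('bed edge',onz(w,u,.02))
E
```

```text
[ 0.56848832 -0.09068773  0.24941463]
handle [0.5687 0.0166 0.1036] [0.5686 0.0172 0.0969]
pin [0.5694 0.0678 0.0705] [0.5688 0.0683 0.067 ]
post [ 0.569  -0.0608  0.1149] [ 0.5667 -0.0591  0.1132]
bed edge [ 0.52818667 -0.0039239   0.02      ]
bed edge [ 0.61259506 -0.00480914  0.02      ]
bed edge [ 0.52112145 -0.17659128  0.02      ]
bed edge [ 0.61576088 -0.17707592  0.02      ]
```

```bash
python3 -m jog '[[[1,0,0.2],[0,0,0]],[[1,0,0.4],[0,0,0]],[[0.4,0,0.4],[0,0,0]],[[0,0,0],[0,0,0]],[[0,0,0],[0,0,0]]]'; python3 go.py .569 -.013 .2
```

```text
time_s: 3.12
tcp_pos: [0.5754, -0.0207, 0.222]
tcp_rot: [-0.01, 0.707, 0.707, 0.004]
force: [0.3, -0.1, 0.2]
grip_width: 0.0006
t 3.12 tcp [ 0.5754 -0.0207  0.222 ] F [ 0.3 -0.1  0.2] w 0.0006
shift units [ 0.29 -0.25  0.89] turn units [-0.08 -0.23 -0.01] q [-0.17  0.29  1.51  0.02  1.35 -0.17]
```

```bash
python3 -m jog '[[[0.2,-0.25,0.5],[0,-0.2,0]],[[0,0,1],[0,0,0]],[[0,0,1],[0,0,0]],[[0,0,1],[0,0,0]],[[0,0,0.8],[0,0,0]],[[0,0,0.4],[0,0,0]],[[0,0,0],[0,0,0]]]'; python3 go.py .569 -.013 .086
python3 - <<'E'
from h import *
for n in('wrist','scene'):
    im=eyes.capture(n); cv2.imwrite(f'pics/p1{n}.png',im[:,:,::-1])
crop('pics/p1scene.png','pics/p1s.png',210,140,400,270,4.2)
E
```

```text
time_s: 3.7
tcp_pos: [0.5703, -0.0276, 0.1044]
tcp_rot: [0.003, 0.71, 0.704, -0.002]
force: [-1.1, -0.1, -0.2]
grip_width: -0.0001
t 3.7 tcp [ 0.5703 -0.0276  0.1044] F [-1.1 -0.1 -0.2] w -0.0001
shift units [ 0.59 -0.06  0.73] turn units [ 0.02  0.08 -0.09] q [-0.17  0.37  1.71 -0.01  1.07 -0.15]
```

View pics/p1wrist.png

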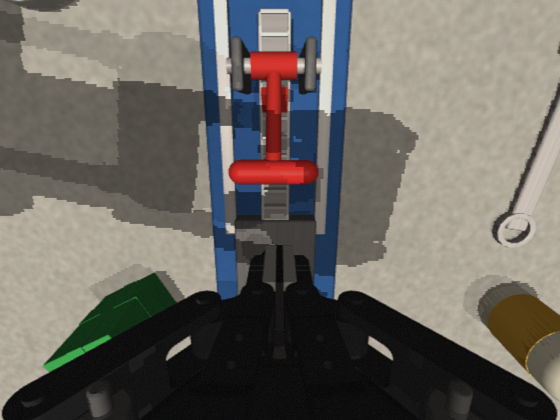

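View pics/p1s.png

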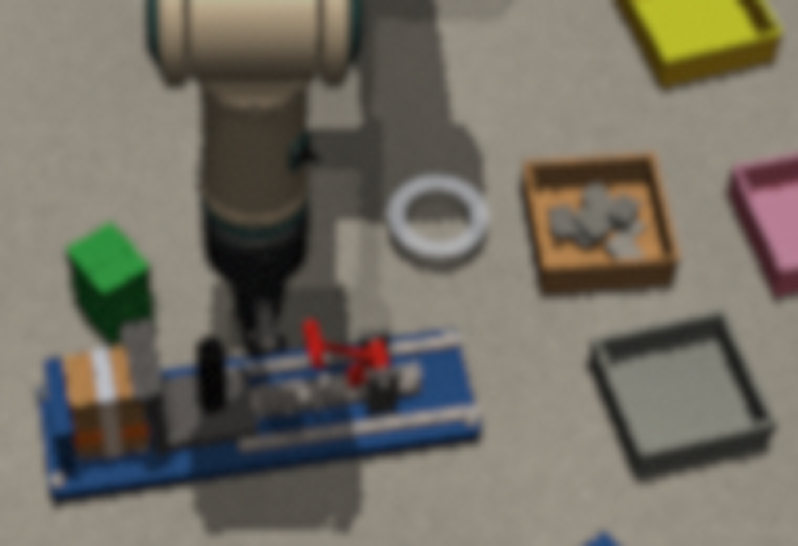

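The fingers stand between post and handle, centred in x. I'll lower them, then push +y while rising along the handle's arc.

```bash
python3 -m jog '[[[0,0,0.7],[0,0,0]],[[0.4,0,0.2],[0,0,0]],[[0.6,0,0],[0,0,0]],[[0.5,0,-0.3],[0,0,0]],[[0.5,0,-0.4],[0,0,0]],[[0.5,0,-0.3],[0,0,0]],[[0.5,0,-0.2],[0,0,0]]]'; python3 go.py .569 .066 .112
python3 - <<'E'
from h import *
for n in('wrist',):
    im=eyes.capture(n); cv2.imwrite(f'pics/p2{n}.png',im[:,:,::-1])
E
```

```text
time_s: 4.38
tcp_pos: [0.5781, 0.0411, 0.1241]
tcp_rot: [0.015, 0.711, 0.703, -0.001]
force: [0.2, -0.1, -1.1]
grip_width: 0.0
t 4.38 tcp [0.5781 0.0411 0.1241] F [ 0.2 -0.1 -1.1] w 0.0
shift units [ 1.   -0.39  0.45] turn units [ 0.23  0.25 -0.14] q [-0.04  0.35  1.67 -0.02  1.1  -0.01]
```

View pics/p2wrist.png

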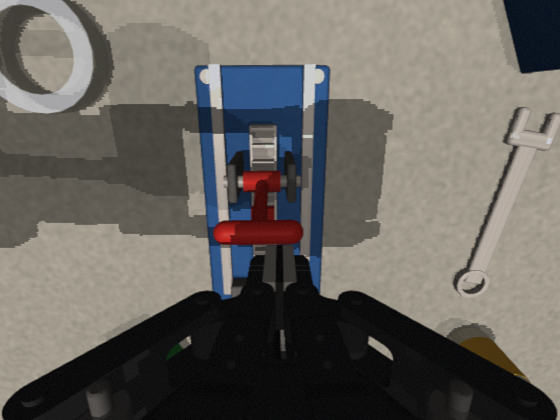

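The pawl is lifted near top, handle at (258,231), but the tip is a bit high. Lower it and push on.

```bash
python3 -m jog '[[[0,-0.4,0.5],[0.2,0.2,0]],[[0.4,0,0.1],[0,0,0]],[[0.5,0,0],[0,0,0]],[[0.4,0,0],[0,0,0]],[[0.3,0,0],[0,0,0]],[[0,0,0],[0,0,0]],[[0,0,0],[0,0,0]]]'; python3 go.py .569 .066 .112
python3 - <<'E'
from h import *
for n in('wrist',):
    im=eyes.capture(n); cv2.imwrite(f'pics/p3{n}.png',im[:,:,::-1])
E
```

```text
time_s: 5.02
tcp_pos: [0.5674, 0.0907, 0.1076]
tcp_rot: [-0.0, 0.71, 0.704, 0.001]
force: [0.5, 0.6, 0.4]
grip_width: 0.0002
t 5.02 tcp [0.5674 0.0907 0.1076] F [0.5 0.6 0.4] w 0.0002
shift units [-0.99  0.07 -0.18] turn units [ 0.01 -0.02 -0.09] q [0.04 0.37 1.69 0.   1.08 0.04]
```

View pics/p3wrist.png

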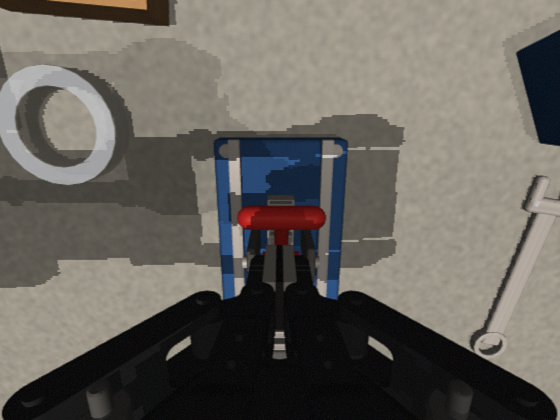

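The handle is over at (282,217). Retreat upward and look.

```bash
python3 -m jog '[[[0,0,-1],[0,0,0]],[[0,0,-1],[0,0,0]],[[-0.5,0,-1],[0,0,0]],[[-1,0,0],[0,0,0]],[[-1,0,0],[0,0,0]],[[-1,0,0],[0,0,0]],[[-1,0,0],[0,0,0]],[[-0.7,0,0],[0,0,0]],[[0,0,0],[0,0,0]]]' 0.6; python3 go.py .5685 -.060 .11
python3 - <<'E'
from h import *
import pickle
s=status.read_state(); im=eyes.capture('wrist'); cv2.imwrite('pics/w2.png',im[:,:,::-1]); pickle.dump(s,open('w2.pkl','wb'))
E
```

```text
time_s: 5.82
tcp_pos: [0.567, -0.0471, 0.1862]
tcp_rot: [0.002, 0.71, 0.705, -0.0]
force: [-0.0, 1.9, 0.3]
grip_width: 0.0513
t 5.82 tcp [ 0.567  -0.0471  0.1862] F [-0.   1.9  0.3] w 0.0513
shift units [-0.51  0.06  3.05] turn units [ 0.02  0.03 -0.08] q [-0.2   0.29  1.59 -0.    1.25 -0.2 ]
```

View pics/w2.png

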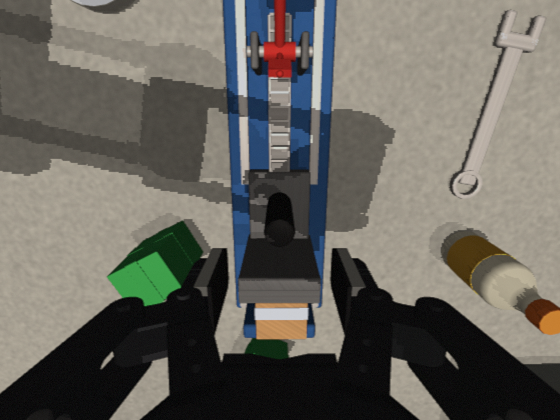

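The pawl is released, with its lever past the pin at (279,50). The post top is at (279,231). Triangulate the post and carton with both wrist poses.

```bash
python3 - <<'E'
from h import *
import pickle
s1=pickle.load(open('w1.pkl','rb'));s2=pickle.load(open('w2.pkl','rb'))
a=cam('wrist',s1);b=cam('wrist',s2);t=cam('top')
print('post',two(b,(279,231),a,(279,157)), two(b,(279,231),t,((594.5)/3.6+139.5,162.5/3.6+149.5)))
for z in(.1,):
  for u in((256,338),(307,338),(254,305),(308,305)): print('carton',np.round(onz(b,u,z),4))
print('fixed jaw ends',onz(b,(244,335),.08),onz(b,(315,335),.08))
E
```

```text
post (array([ 0.56758899, -0.05418196,  0.12815052]), np.float64(0.0004295399249589331)) (array([ 0.56966354, -0.06541601,  0.10427733]), np.float64(0.005268218203708283))
carton [ 0.5461 -0.1686  0.1   ]
carton [ 0.5916 -0.1689  0.1   ]
carton [ 0.5454 -0.1342  0.1   ]
carton [ 0.5917 -0.1346  0.1   ]
fixed jaw ends [ 0.53272439 -0.18224047  0.08      ] [ 0.60131392 -0.18277436  0.08      ]
```

```bash
python3 -m jog '[[[-0.5,0.05,0.3],[0,0,0]],[[0,0,1],[0,0,0]],[[0,0,1],[0,0,0]],[[0,0,0.9],[0,0,0]],[[0,0,0.8],[0,0,0]],[[0,0,0.4],[0,0,0]],[[0,0,0],[0,0,0]]]'; python3 go.py .5685 -.060 .074
```

```text
time_s: 6.45
tcp_pos: [0.5701, -0.0585, 0.0712]
tcp_rot: [0.003, 0.709, 0.706, 0.002]
force: [-0.6, -0.1, 0.1]
grip_width: 0.0511
t 6.45 tcp [ 0.5701 -0.0585  0.0712] F [-0.6 -0.1  0.1] w 0.0511
shift units [-0.06 -0.06 -0.11] turn units [ 0.07  0.01 -0.05] q [-0.22  0.4   1.75  0.    0.99 -0.22]
```

```bash
python3 -m jog '[[[0,0,0],[0,0,0]],[[0,0,0],[0,0,0]],[[0,0,0],[0,0,0]],[[0,0,0],[0,0,0]],[[0,0,0],[0,0,0]],[[0,0,0],[0,0,0]]]' 0; python3 go.py .5685 .018 .072
```

```text
time_s: 6.95
tcp_pos: [0.567, -0.0578, 0.0704]
tcp_rot: [0.0, 0.708, 0.707, -0.001]
force: [0.6, -0.9, -5.9]
grip_width: 0.0226
t 6.95 tcp [ 0.567  -0.0578  0.0704] F [ 0.6 -0.9 -5.9] w 0.0226
shift units [ 3.03  0.06 -0.07] turn units [-0.01  0.02 -0.02] q [-0.22  0.4   1.75 -0.    0.99 -0.22]
```

```bash
python3 -m jog '[[[0.4,0,0],[0,0,0]],[[0.5,0,0],[0,0,0]],[[0.5,0,0],[0,0,0]],[[0.5,0,0],[0,0,0]],[[0.4,0,0],[0,0,0]],[[0.3,0,0],[0,0,0]],[[0.2,0,0],[0,0,0]],[[0.2,0,0],[0,0,0]]]'; python3 go.py .5685 .018 .072
```

```text
time_s: 7.62
tcp_pos: [0.5676, 0.0154, 0.0704]
tcp_rot: [0.007, 0.705, 0.709, -0.007]
force: [-1.1, -32.0, -4.8]
grip_width: 0.0228
t 7.62 tcp [0.5676 0.0154 0.0704] F [ -1.1 -32.   -4.8] w 0.0228
shift units [ 0.1   0.04 -0.07] turn units [-0.    0.23  0.07] q [-0.08  0.4   1.75 -0.02  0.99 -0.08]
```

The jaw is at its stop: -32 N reaction after about 74 mm of travel. Ease off, open, rise and go over the carton.

```bash
python3 -m jog '[[[0,0,0],[0,0,0]],[[0,0,0],[0,0,0]],[[0,0,0],[0,0,0]],[[0,0,0],[0,0,0]],[[0,0,-0.7],[0,-0.2,0]],[[0,0,-1],[0,0,0]],[[0,0,-1],[0,0,0]],[[0,0,-1],[0,0,0]],[[0,0,-1],[0,0,0]]]' 0.7
python3 -m jog '[[[-0.5,0,0],[0,0,0]],[[-1,0,0],[0,0,0]],[[-1,0,0],[0,0,0]],[[-1,0,0],[0,0,0]],[[-1,0,0],[0,0,0]],[[-0.5,0,0],[0,0,0]],[[0,0,0],[0,0,0]]]' 0.85
python3 - <<'E'
from h import *
import pickle
s=status.read_state(); im=eyes.capture('wrist'); cv2.imwrite('pics/w3.png',im[:,:,::-1]); pickle.dump(s,open('w3.pkl','wb'))
E
python3 go.py .5685 -.143 .06
```

```text
time_s: 8.37
tcp_pos: [0.5656, 0.0257, 0.1907]
tcp_rot: [0.009, 0.705, 0.709, -0.013]
force: [0.6, 0.0, -0.5]
grip_width: 0.0599
time_s: 8.95
tcp_pos: [0.5718, -0.1, 0.2036]
tcp_rot: [0.015, 0.703, 0.711, -0.004]
force: [0.9, 0.7, 0.7]
grip_width: 0.0729
t 9.0 tcp [ 0.5716 -0.0988  0.2035] F [0.1 1.  0.4] w 0.0726
shift units [-1.62 -0.23  5.78] turn units [0.18 0.29 0.14] q [-0.28  0.29  1.56 -0.02  1.27 -0.28]
```

View pics/w3.png

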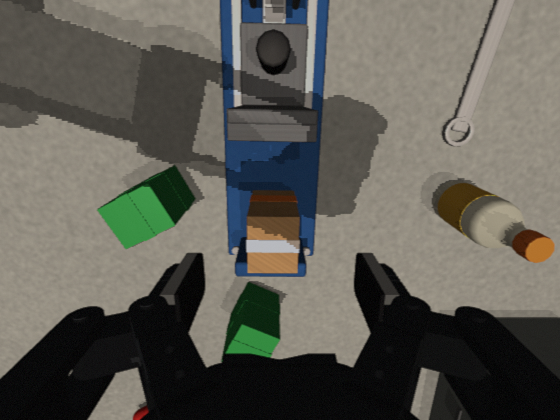

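The carton still stands in the clamp, with its top-face corners at (248,203), (299,203), (247,273) and (299,273). The jaw is back.

```bash
python3 - <<'E'
from h import *
import pickle
s=pickle.load(open('w3.pkl','rb')); c=cam('wrist',s)
P=np.array([onz(c,u,.1) for u in((248,203),(299,203),(299,273),(247,273))]); print(P.round(4),P.mean(0).round(4))
E
```

```text
[[ 0.548  -0.1036  0.1   ]
 [ 0.5903 -0.1033  0.1   ]
 [ 0.5925 -0.1698  0.1   ]
 [ 0.5458 -0.1699  0.1   ]] [ 0.5691 -0.1367  0.1   ]
```

```bash
python3 -m jog '[[[-0.6,-0.1,0],[0.2,0.3,0.1]],[[-0.7,-0.1,0.3],[0,0,0]],[[-0.2,0,0.8],[0,0,0]],[[0,0,0],[0,0,0]],[[0,0,0],[0,0,0]]]' 0.85
python3 - <<'E'
from h import *
import pickle
s=status.read_state(); im=eyes.capture('wrist'); cv2.imwrite('pics/w4.png',im[:,:,::-1]); pickle.dump(s,open('w4.pkl','wb'))
E
python3 go.py .5685 -.143 .06
```

```text
time_s: 9.42
tcp_pos: [0.5671, -0.13, 0.1756]
tcp_rot: [-0.004, 0.705, 0.709, 0.003]
force: [0.9, -0.2, 0.8]
grip_width: 0.0727
t 9.47 tcp [ 0.5666 -0.1296  0.1752] F [-0.2  0.5  0.2] w 0.0724
shift units [-0.58  0.09  4.6 ] turn units [-0.03 -0.11  0.07] q [-0.35  0.32  1.58  0.01  1.25 -0.36]
```

View pics/w4.png

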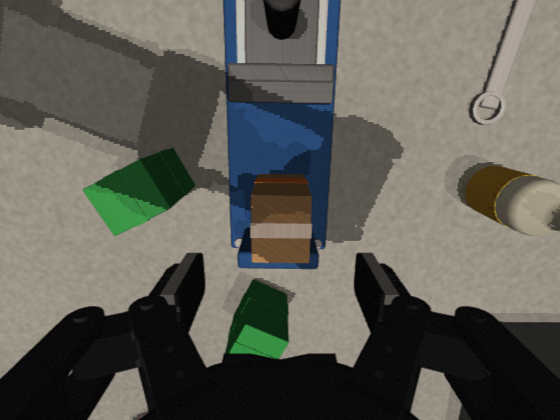

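```bash
python3 - <<'E'
from h import *
import pickle
crop('pics/w4.png','pics/w4c.png',220,160,340,280,5)
for f,uvs in(('w3',((273,241),(273,251),(273,273))),('w4',((251,230),(311,230),(281,222),(281,238),(281,263)))):
    c=cam('wrist',pickle.load(open(f+'.pkl','rb')))
    for u in uvs: print(f,u,onz(c,u,.1).round(4))
E
```

```text
w3 (273, 241) [ 0.5689 -0.1382  0.1   ]
w3 (273, 251) [ 0.569  -0.1478  0.1   ]
w3 (273, 273) [ 0.5691 -0.1698  0.1   ]
w4 (251, 230) [ 0.5462 -0.1428  0.1   ]
w4 (311, 230) [ 0.5915 -0.1425  0.1   ]
w4 (281, 222) [ 0.5688 -0.1362  0.1   ]
w4 (281, 238) [ 0.5689 -0.1492  0.1   ]
w4 (281, 263) [ 0.569  -0.1702  0.1   ]
```

View pics/w4c.png

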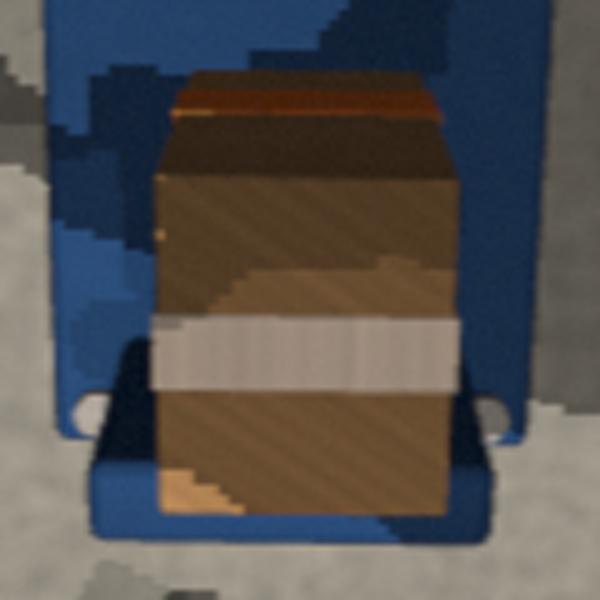

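Carton centre is (0.5689, -0.1427). The rear top edge gives the same y from two poses at z = 0.10, so the height is confirmed. Descend.

```bash
python3 -m jog '[[[-0.55,0.1,0.6],[0,-0.1,0]],[[0,0,1],[0,0,0]],[[0,0,1],[0,0,0]],[[0,0,0.8],[0,0,0]],[[0,0,0.6],[0,0,0]],[[0,0,0.2],[0,0,0]],[[0,0,0],[0,0,0]]]'; python3 go.py .5689 -.1427 .059
```

```text
time_s: 10.05
tcp_pos: [0.5753, -0.1357, 0.0742]
tcp_rot: [0.003, 0.702, 0.712, 0.004]
force: [-0.0, -0.3, 0.2]
grip_width: 0.0724
t 10.05 tcp [ 0.5753 -0.1357  0.0742] F [-0.  -0.3  0.2] w 0.0724
shift units [-0.28 -0.26  0.61] turn units [ 0.11 -0.01  0.17] q [-0.35  0.42  1.7   0.    1.01 -0.37]
```

```bash
python3 -m jog '[[[-0.25,-0.25,0.3],[0.1,0,0.2]],[[0,0,0.25],[0,0,0]],[[0,0,0],[0,0,0]],[[0,0,0],[0,0,0]]]'; python3 go.py .5689 -.1427 .059
```

```text
time_s: 10.38
tcp_pos: [0.5711, -0.1418, 0.0629]
tcp_rot: [0.003, 0.708, 0.706, 0.002]
force: [-1.0, -0.0, 0.4]
grip_width: 0.0728
t 10.38 tcp [ 0.5711 -0.1418  0.0629] F [-1.  -0.   0.4] w 0.0728
shift units [-0.04 -0.09  0.15] turn units [ 0.07  0.01 -0.03] q [-0.36  0.43  1.72  0.    0.98 -0.36]
```

```bash
python3 -m jog '[[[0,-0.1,0.15],[0,0,0]],[[0,0,0],[0,0,0]],[[0,0,0],[0,0,0]],[[0,0,0],[0,0,0]],[[0,0,0],[0,0,0]],[[0,0,0],[0,0,0]]]' 0; python3 go.py .5689 -.1427 .059
```

```text
time_s: 10.88
tcp_pos: [0.5693, -0.1424, 0.0606]
tcp_rot: [0.004, 0.708, 0.706, 0.002]
force: [0.4, 0.4, -1.5]
grip_width: 0.0446
t 10.88 tcp [ 0.5693 -0.1424  0.0606] F [ 0.4  0.4 -1.5] w 0.0446
shift units [-0.01 -0.02  0.06] turn units [ 0.1   0.02 -0.04] q [-0.36  0.43  1.73  0.    0.97 -0.36]
```

Gripped at 44.6 mm. Lift.

```bash
python3 -m jog '[[[0,0,-0.3],[0,0,0]],[[0,0,-0.6],[0,0,0]],[[0,0,-0.9],[0,0,0]],[[0,0,-1],[0,0,0]],[[0,0,-1],[0,0,0]],[[0,0,-1],[0,0,0]],[[0,0,-1],[0,0,0]],[[0,0,-0.7],[0,0,0]],[[0,0,0],[0,0,0]]]'; python3 go.py .6 .2 .22
python3 - <<'E'
from h import *
im=eyes.capture('scene'); cv2.imwrite('pics/s5.png',im[:,:,::-1]);crop('pics/s5.png','pics/s5c.png',200,130,400,270,4)
E
```

```text
time_s: 11.63
tcp_pos: [0.5656, -0.141, 0.2306]
tcp_rot: [0.0, 0.708, 0.706, 0.001]
force: [0.7, -1.0, -1.5]
grip_width: 0.0445
t 11.63 tcp [ 0.5656 -0.141   0.2306] F [ 0.7 -1.  -1.5] w 0.0445
shift units [13.64  1.33  0.44] turn units [ 0.02 -0.01 -0.04] q [-0.36  0.29  1.49  0.    1.36 -0.36]
```

View pics/s5c.png

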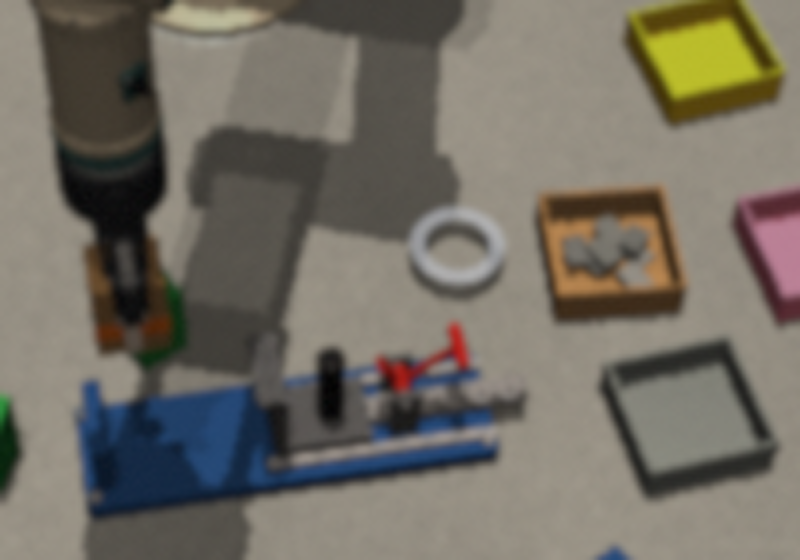

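The carton is held aloft, the jaw is fully back, and the pawl is flipped to the right (458,345). Now toward the bin, stopping short to look with the wrist camera.

```bash
python3 -m jog '[[[0.5,0,0],[0,0,0]],[[0.9,0.1,0],[0,0,0]],[[1,0.1,0],[0,0,0]],[[1,0.1,0],[0,0,0]],[[1,0.1,0],[0,0,0]],[[1,0.1,0],[0,0,0]],[[1,0.1,0],[0,0,0]],[[1,0.1,0],[0,0,0]],[[0.9,0.1,0],[0,0,0]],[[0.5,0.1,0],[0,0,0]]]'; python3 go.py .6105 .2 .22
python3 - <<'E'
from h import *
import pickle
s=status.read_state(); im=eyes.capture('wrist'); cv2.imwrite('pics/w6.png',im[:,:,::-1]); pickle.dump(s,open('w6.pkl','wb'))
E
```

```text
time_s: 12.52
tcp_pos: [0.5768, 0.0944, 0.2105]
tcp_rot: [-0.015, 0.711, 0.703, -0.009]
force: [0.2, -0.2, -1.9]
grip_width: 0.0443
t 12.52 tcp [0.5768 0.0944 0.2105] F [ 0.2 -0.2 -1.9] w 0.0443
shift units [ 4.24  1.29 -0.39] turn units [-0.4  -0.1  -0.12] q [0.04 0.32 1.49 0.01 1.36 0.04]
```

View pics/w6.png

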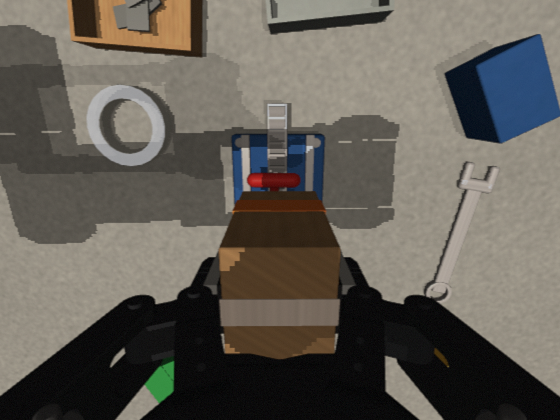

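```bash
python3 -m jog '[[[0.7,0.3,-0.4],[-0.4,0,0]],[[0.9,0.4,0],[0,0,0]],[[0.9,0.4,0],[0,0,0]],[[0.6,0.2,0],[0,0,0]],[[0,0,0],[0,0,0]],[[0,0,0],[0,0,0]]]'; python3 go.py .6105 .2955 .22
python3 - <<'E'
from h import *
import pickle
s=status.read_state(); im=eyes.capture('wrist'); cv2.imwrite('pics/w7.png',im[:,:,::-1]); pickle.dump(s,open('w7.pkl','wb'))
E
```

```text
time_s: 13.07
tcp_pos: [0.6065, 0.177, 0.2121]
tcp_rot: [-0.007, 0.71, 0.705, -0.003]
force: [0.2, -0.5, -1.4]
grip_width: 0.0443
t 13.07 tcp [0.6065 0.177  0.2121] F [ 0.2 -0.5 -1.4] w 0.0443
shift units [ 4.74  0.12 -0.29] turn units [-0.17 -0.06 -0.08] q [0.17 0.38 1.4  0.01 1.38 0.17]
```

View pics/w7.png

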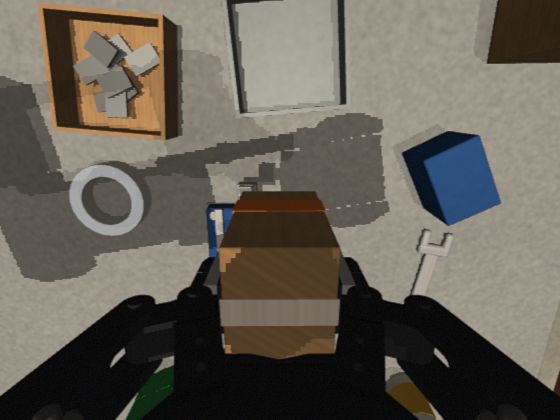

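The bin's near edge runs from (239,116) to (347,106). One more step to see more of it.

```bash
python3 -m jog '[[[0.7,0.1,-0.2],[-0.2,0,0]],[[0.9,0,0],[0,0,0]],[[0.5,0,0],[0,0,0]],[[0,0,0],[0,0,0]],[[0,0,0],[0,0,0]]]'
python3 - <<'E'
from h import *
import pickle
s=status.read_state(); im=eyes.capture('wrist'); cv2.imwrite('pics/w8.png',im[:,:,::-1]); pickle.dump(s,open('w8.pkl','wb'))
E
python3 go.py .6105 .2955 .22
```

```text
time_s: 13.53
tcp_pos: [0.6074, 0.2236, 0.2152]
tcp_rot: [-0.001, 0.712, 0.702, -0.001]
force: [0.6, -0.2, -1.3]
grip_width: 0.0443
t 13.58 tcp [0.6074 0.2234 0.2152] F [-0.1  0.4 -1.5] w 0.0444
shift units [ 2.88  0.08 -0.2 ] turn units [-0.03  0.01 -0.16] q [ 0.25  0.4   1.36 -0.    1.39  0.26]
```

View pics/w8.png

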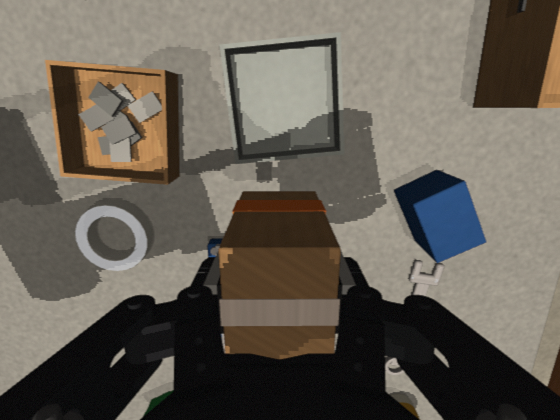

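```bash
python3 - <<'E'
from h import *
import pickle
crop('pics/w8.png','pics/w8c.png',210,25,350,170,4); crop('pics/w7.png','pics/w7c.png',215,0,360,125,4)
E
```

```text
(no output)
```

View pics/w8c.png

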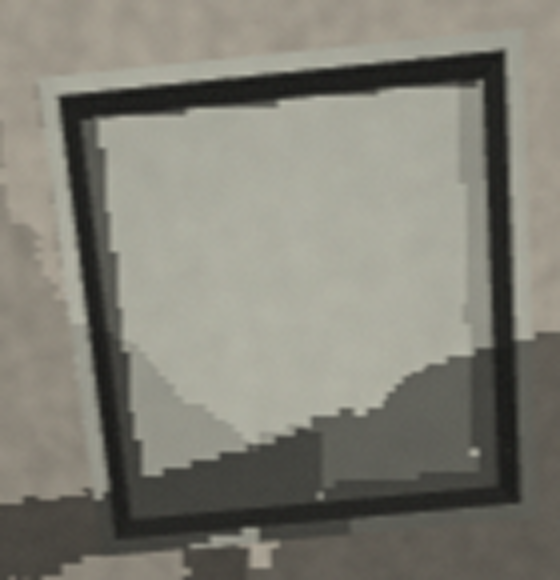

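View pics/w7c.png

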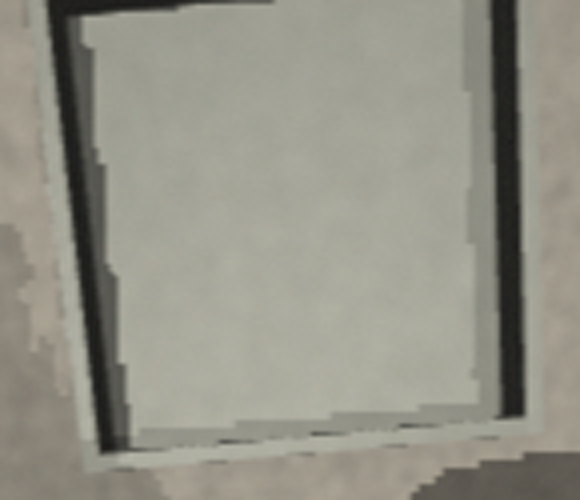

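```bash
python3 - <<'E'
from h import *
import pickle
c8=cam('wrist',pickle.load(open('w8.pkl','rb')));c7=cam('wrist',pickle.load(open('w7.pkl','rb')))
A=lambda p:((p[0]+.5)/4+209.5,(p[1]+.5)/4+24.5); B=lambda p:((p[0]+.5)/4+214.5,(p[1]+.5)/4-.5)
Q=[(60,97),(503,52),(520,500),(117,537)]
P=np.array([onz(c8,A(q),.04) for q in Q]); print(P.round(4)); print('centre',P.mean(0).round(4),'sides',[np.linalg.norm(P[i]-P[i-1]).round(4) for i in range(4)])
d=P[1]-P[0]+P[2]-P[3]; print('yaw of x side',np.degrees(np.arctan2(d[1],d[0])))
for a,b in(((117,537),(100,455)),((520,500),(525,417))): print(two(c8,A(a),c7,B(b)))
E
```

```text
[[0.5583 0.3509 0.04  ]
 [0.6606 0.3589 0.04  ]
 [0.6691 0.2564 0.04  ]
 [0.5662 0.2483 0.04  ]]
centre [0.6136 0.3036 0.04  ] sides [np.float64(0.1029), np.float64(0.1027), np.float64(0.1028), np.float64(0.1032)]
yaw of x side 4.491330248920484
(array([0.56546673, 0.24745143, 0.03472225]), np.float64(0.00010980808033251388))
(array([0.67010546, 0.25571991, 0.03461879]), np.float64(1.6530482286668758e-05))
```

The inner opening measures 103 mm square, centred at (0.6136, 0.3036), with a yaw of 4.5° and the rim at about 0.035–0.04.

```bash
python3 go.py .6136 .3036 .2 94.5; python3 -m jog '[[[0.8,0.1,0],[0,0,-1]],[[0.9,0,0],[0,0,-0.2]],[[0.8,0,0],[0,0,0]],[[0.5,0,0],[0,0,0]],[[0,0,0],[0,0,0]],[[0,0,0],[0,0,0]]]'; python3 go.py .6136 .3036 .12 94.5
```

```text
t 13.58 tcp [0.6074 0.2234 0.2152] F [-0.1  0.4 -1.5] w 0.0444
shift units [3.21 0.21 0.6 ] turn units [-0.03  0.01 -1.06] q [ 0.25  0.4   1.36 -0.    1.39  0.26]
time_s: 14.08
tcp_pos: [0.6063, 0.2912, 0.2146]
tcp_rot: [0.001, 0.675, 0.738, -0.005]
force: [-0.5, -0.1, -2.6]
grip_width: 0.0446
t 14.08 tcp [0.6063 0.2912 0.2146] F [-0.5 -0.1 -2.6] w 0.0446
shift units [0.5  0.35 3.78] turn units [-0.06  0.09  0.11] q [ 0.35  0.44  1.3  -0.01  1.41  0.26]
```

```bash
python3 -m jog '[[[0.5,0.35,0],[0,0,0.1]],[[0,0,0.7],[0,0,0]],[[0,0,1],[0,0,0]],[[0,0,1],[0,0,0]],[[0,0,0.8],[0,0,0]],[[0,0,0.3],[0,0,0]],[[0,0,0],[0,0,0]],[[0,0,0],[0,0,0]]]'; python3 go.py .6136 .3036 .046 94.5
```

```text
time_s: 14.75
tcp_pos: [0.6173, 0.2922, 0.1193]
tcp_rot: [0.006, 0.681, 0.732, -0.005]
force: [0.6, 0.1, -1.7]
grip_width: 0.0447
t 14.75 tcp [0.6173 0.2922 0.1193] F [ 0.6  0.1 -1.7] w 0.0447
shift units [ 0.51 -0.11  2.92] turn units [-0.    0.17 -0.07] q [ 0.35  0.51  1.41 -0.02  1.22  0.28]
```

```bash
python3 -m jog '[[[0.5,-0.1,0],[0,0.2,0]],[[0.1,0,0.5],[0,0,0]],[[0,0,0.5],[0,0,0]],[[0,0,0.4],[0,0,0]],[[0,0,0],[0,0,0]],[[0,0,0],[0,0,0]]]'; python3 go.py .6136 .3036 .046 94.5
```

```text
time_s: 15.25
tcp_pos: [0.6174, 0.3101, 0.0881]
tcp_rot: [0.001, 0.681, 0.732, 0.007]
force: [-0.1, -0.2, -1.0]
grip_width: 0.0439
t 15.25 tcp [0.6174 0.3101 0.0881] F [-0.1 -0.2 -1. ] w 0.0439
shift units [-0.26 -0.19  1.68] turn units [ 0.13 -0.09 -0.08] q [0.36 0.54 1.45 0.   1.14 0.29]
```

```bash
python3 -m jog '[[[-0.2,-0.15,0.2],[0.1,-0.1,0]],[[0,0,0.5],[0,0,0]],[[0,0,0.4],[0,0,0]],[[0,0,0.2],[0,0,0]],[[0,0,0],[0,0,0]],[[0,0,0],[0,0,0]]]'; python3 go.py .6136 .3036 .046 94.5
```

```text
time_s: 15.75
tcp_pos: [0.6147, 0.3046, 0.0555]
tcp_rot: [0.002, 0.681, 0.732, 0.001]
force: [0.2, 0.4, -0.9]
grip_width: 0.0442
t 15.75 tcp [0.6147 0.3046 0.0555] F [ 0.2  0.4 -0.9] w 0.0442
shift units [-0.03 -0.05  0.38] turn units [ 0.05  0.02 -0.07] q [ 0.36  0.56  1.49 -0.    1.08  0.29]
```

Well centred. Lower gently until contact.

```bash
python3 -m jog '[[[0,0,0.2],[0,0,0]],[[0,0,0.15],[0,0,0]],[[0,0,0],[0,0,0]],[[0,0,0],[0,0,0]]]'; python3 go.py .6136 .3036 .046 94.5
```

```text
time_s: 16.08
tcp_pos: [0.6156, 0.3047, 0.047]
tcp_rot: [0.003, 0.681, 0.732, 0.002]
force: [-0.1, -0.8, -1.8]
grip_width: 0.0443
t 16.08 tcp [0.6156 0.3047 0.047 ] F [-0.1 -0.8 -1.8] w 0.0443
shift units [-0.04 -0.08  0.04] turn units [ 0.07  0.02 -0.07] q [ 0.36  0.57  1.5  -0.    1.07  0.29]
```

```bash
python3 -m jog '[[[0,0,0.1],[0,0,0]],[[0,0,0],[0,0,0]],[[0,0,0],[0,0,0]]]'; python3 go.py .6136 .3036 .046 94.5
```

```text
time_s: 16.33
tcp_pos: [0.6162, 0.3049, 0.0451]
tcp_rot: [0.003, 0.681, 0.732, 0.003]
force: [0.4, 0.3, -1.0]
grip_width: 0.0442
t 16.33 tcp [0.6162 0.3049 0.0451] F [ 0.4  0.3 -1. ] w 0.0442
shift units [-0.05 -0.11 -0.04] turn units [ 0.09  0.01 -0.07] q [ 0.36  0.57  1.5  -0.    1.06  0.29]
```

```bash
python3 -m jog '[[[0,0,0.12],[0,0,0]],[[0,0,0],[0,0,0]],[[0,0,0],[0,0,0]]]'; python3 go.py .6136 .3036 .046 94.5
```

```text
time_s: 16.58
tcp_pos: [0.6171, 0.3054, 0.0461]
tcp_rot: [0.004, 0.681, 0.732, 0.004]
force: [-0.2, -0.3, -1.8]
grip_width: 0.0447
t 16.58 tcp [0.6171 0.3054 0.0461] F [-0.2 -0.3 -1.8] w 0.0447
shift units [-0.06 -0.14  0.  ] turn units [ 0.13 -0.   -0.07] q [ 0.36  0.57  1.5  -0.    1.06  0.29]
```

```bash
python3 -m jog '[[[0,-0.1,0.15],[0.1,0,0]],[[0,0,0.05],[0,0,0]],[[0,0,0],[0,0,0]],[[0,0,0],[0,0,0]]]'; python3 go.py .6136 .3036 .046 94.5
```

```text
time_s: 16.92
tcp_pos: [0.6162, 0.3057, 0.0446]
tcp_rot: [0.002, 0.681, 0.732, 0.003]
force: [0.7, -0.3, -1.1]
grip_width: 0.0443
t 16.92 tcp [0.6162 0.3057 0.0446] F [ 0.7 -0.3 -1.1] w 0.0443
shift units [-0.07 -0.11 -0.06] turn units [ 0.08 -0.01 -0.07] q [ 0.36  0.57  1.5  -0.    1.06  0.29]
```

```bash
python3 -m jog '[[[0,-0.08,0.2],[0.1,0,0]],[[0,0,0],[0,0,0]],[[0,0,0],[0,0,0]]]'; python3 go.py .6136 .3036 .046 94.5;  python3 -m jog '[[[0,0,0.1],[0,0,0]],[[0,0,0],[0,0,0]]]'
python3 - <<'E'
from h import *
for n in('scene','wrist'):
    im=eyes.capture(n); cv2.imwrite(f'pics/q9{n}.png',im[:,:,::-1])
crop('pics/q9scene.png','pics/q9s.png',310,140,430,260,5)
E
```

```text
time_s: 17.17
tcp_pos: [0.6178, 0.3062, 0.0468]
tcp_rot: [0.002, 0.681, 0.733, 0.004]
force: [-0.8, 0.1, -2.7]
grip_width: 0.0442
t 17.17 tcp [0.6178 0.3062 0.0468] F [-0.8  0.1 -2.7] w 0.0442
shift units [-0.09 -0.18  0.03] turn units [ 0.09 -0.03 -0.06] q [0.36 0.57 1.49 0.   1.06 0.29]
time_s: 17.33
tcp_pos: [0.6182, 0.3065, 0.0446]
tcp_rot: [0.002, 0.681, 0.733, 0.004]
force: [-0.2, -1.7, 5.9]
grip_width: 0.0442
```

View pics/q9s.png

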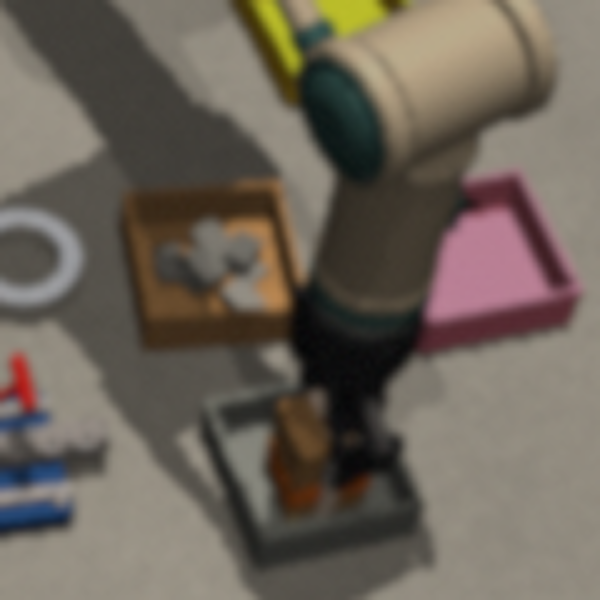

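View pics/q9wrist.png

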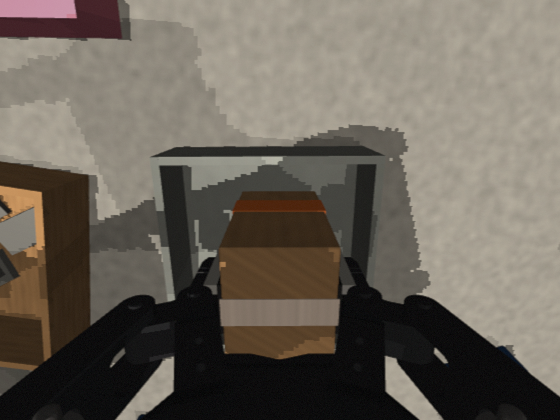

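The carton is in the bin, aligned, with floor contact now felt (+6 N). Release partially and rise straight up.

```bash
python3 -m jog '[[[0,0,0],[0,0,0]],[[0,0,0],[0,0,0]],[[0,0,0],[0,0,0]],[[0,0,0],[0,0,0]],[[0,0,-0.4],[0,0,0]],[[0,0,-0.8],[0,0,0]],[[0,0,-1],[0,0,0]],[[0,0,-1],[0,0,0]],[[0,0,-1],[0,0,0]],[[0,0,-1],[0,0,0]]]' 0.68
python3 -m jog '[[[-0.5,0,-1],[0,0,0]],[[-0.5,-1,-0.5],[0,0,0]],[[0,-1,0],[0,0,0]],[[0,-1,0],[0,0,0]],[[0,-1,0],[0,0,0]],[[0,-1,0],[0,0,0]],[[0,-1,0],[0,0,0]],[[0,-1,0],[0,0,0]],[[0,0,0],[0,0,0]],[[0,0,0],[0,0,0]]]'
python3 - <<'E'
from h import *
for n in('scene','top'):
    im=eyes.capture(n); cv2.imwrite(f'pics/e{n}.png',im[:,:,::-1])
crop('pics/escene.png','pics/es.png',210,140,410,270,4)
E
```

```text
time_s: 18.27
tcp_pos: [0.6116, 0.3041, 0.1687]
tcp_rot: [-0.004, 0.681, 0.732, -0.006]
force: [0.9, -0.6, -0.8]
grip_width: 0.058
time_s: 19.1
tcp_pos: [0.4369, 0.2656, 0.2226]
tcp_rot: [0.002, 0.681, 0.732, 0.005]
force: [0.4, 0.7, 0.0]
grip_width: 0.0581
```

View pics/es.png

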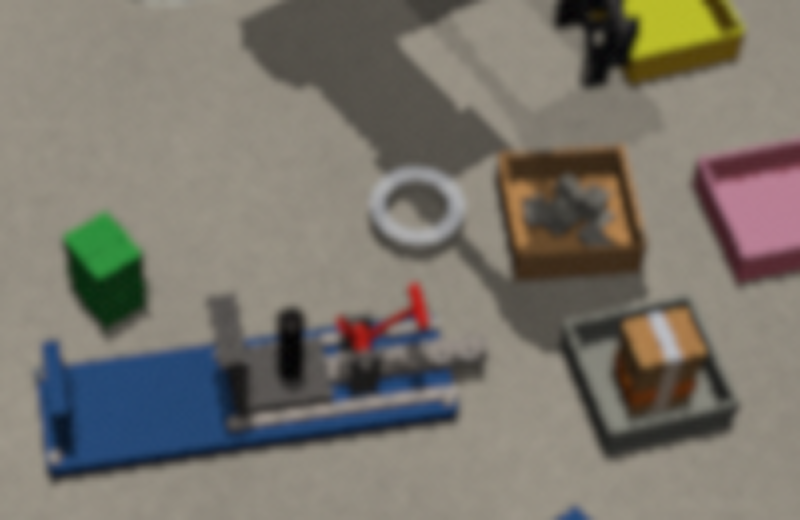

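View pics/etop.png

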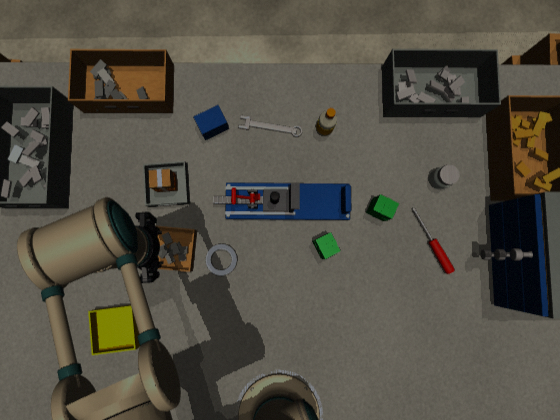

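The carton stands upright in the grey bin at top px (160,178). The pawl is over, the jaw is back, and the other things are unmoved. Before handing in I'll check the jaw travel and pawl angle in numbers.

```bash
python3 - <<'E'
from h import *
t=cam('top');s=cam('scene')
crop('pics/etop.png','pics/etc.png',140,150,360,270,3.6)
def red(n):
    im=cv2.imread(f'pics/e{n}.png');h=cv2.cvtColor(im,cv2.COLOR_BGR2HSV)
    m=cv2.inRange(h,(0,150,80),(8,255,255))|cv2.inRange(h,(172,150,80),(180,255,255))
    k,l,st,c=cv2.connectedComponentsWithStats(m); print(n,[(st[i].tolist(),np.round(c[i],1)) for i in range(1,k) if st[i,4]>8])
red('top');red('scene')
# handle: scene crop (418,307)/4
S=lambda x,y:((x+.5)/4+209.5,(y+.5)/4+139.5)
print(two(t,(234.5,196.5),s,S(418,307)))
a=cv2.imread('pics/a_top.png').astype(int);b=cv2.imread('pics/etop.png').astype(int)
for n,(x0,y0,x1,y1) in dict(wrench=(236,112,305,140),glue=(315,105,340,135),blue=(192,104,230,140),jar=(430,160,462,190),driver=(410,205,458,275),green=(366,192,402,222),green2=(312,230,342,260),tape=(203,242,240,278)).items(): print(n,np.abs(a-b)[y0:y1,x0:x1].mean().round(1))
E
```

```text
top [([231, 188, 5, 16, 67], array([233.3, 195.6])), ([237, 194, 18, 9, 60], array([248.6, 197.3])), ([258, 194, 2, 6, 11], array([258.5, 196.3])), ([431, 239, 24, 35, 294], array([442.4, 256.5]))]
scene [([133, 208, 18, 22, 149], array([141.5, 218.5])), ([312, 212, 5, 10, 27], array([314. , 216.4])), ([295, 220, 11, 8, 44], array([299.6, 223. ]))]
(array([0.5684711 , 0.11217541, 0.09938514]), np.float64(0.004367406567379124))
wrench 2.2
glue 2.0
blue 2.0
jar 2.0
driver 2.1
green 2.0
green2 2.1
tape 9.3
```

View pics/etc.png

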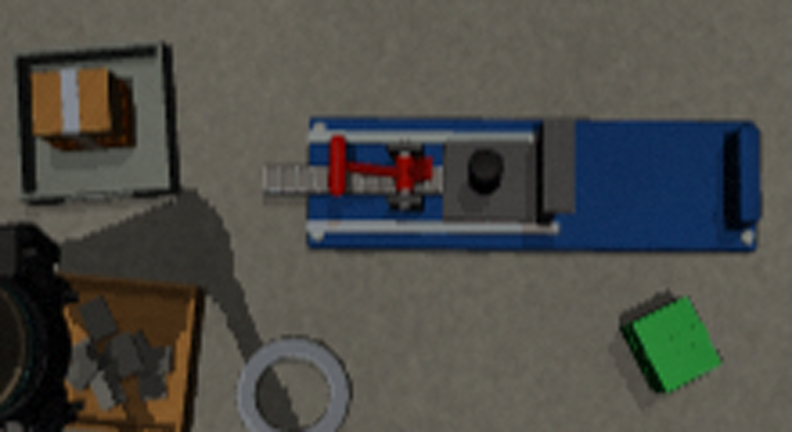

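```bash
python3 - <<'E'
from h import *
t=cam('top')
T=lambda x,y:((x+.5)/3.6+139.5,(y+.5)/3.6+149.5)
print('post',onz(t,T(594,162),.114),onz(t,T(487,162),.114))
# plate edges by column profile
for f in('a_top','etop'):
    im=cv2.cvtColor(cv2.imread(f'pics/{f}.png'),cv2.COLOR_BGR2HSV)
    print(f,'sat',[(x,int(im[207:210,x,1].mean())) for x in range(260,325)])
E
```

```text
post [ 0.57058148 -0.06568949  0.114     ] [0.57059141 0.00838403 0.114     ]
a_top sat [(260, 210), (261, 205), (262, 216), (263, 210), (264, 209), (265, 212), (266, 207), (267, 205), (268, 209), (269, 207), (270, 212), (271, 214), (272, 207), (273, 214), (274, 213), (275, 207), (276, 213), (277, 205), (278, 208), (279, 207), (280, 212), (281, 204), (282, 211), (283, 210), (284, 209), (285, 204), (286, 210), (287, 209), (288, 211), (289, 200), (290, 13), (291, 19), (292, 16), (293, 14), (294, 12), (295, 10), (296, 9), (297, 9), (298, 14), (299, 15), (300, 17), (301, 13), (302, 13), (303, 10), (304, 13), (305, 12), (306, 12), (307, 14), (308, 12), (309, 14), (310, 14), (311, 19), (312, 16), (313, 13), (314, 10), (315, 12), (316, 112), (317, 27), (318, 69), (319, 41), (320, 13), (321, 14), (322, 13), (323, 29), (324, 29)]
etop sat [(260, 210), (261, 208), (262, 194), (263, 12), (264, 13), (265, 17), (266, 14), (267, 14), (268, 10), (269, 13), (270, 13), (271, 11), (272, 17), (273, 14), (274, 13), (275, 11), (276, 13), (277, 13), (278, 18), (279, 14), (280, 13), (281, 12), (282, 14), (283, 14), (284, 14), (285, 14), (286, 12), (287, 11), (288, 12), (289, 71), (290, 25), (291, 15), (292, 17), (293, 20), (294, 50), (295, 62), (296, 56), (297, 56), (298, 53), (299, 97), (300, 215), (301, 202), (302, 205), (303, 208), (304, 206), (305, 210), (306, 209), (307, 208), (308, 205), (309, 210), (310, 205), (311, 213), (312, 206), (313, 206), (314, 208), (315, 208), (316, 203), (317, 207), (318, 207), (319, 208), (320, 213), (321, 209), (322, 206), (323, 206), (324, 206)]
```

Travel reads 74 mm by the post and about 72 mm by the carriage edge, which is 1 px coarse. Both fit the firm stop I felt. Hand in.

```bash
python3 -c "
from rig import env,status
print(status.read_state()['time_s']); print(env.hand_in())"
```

```text
19.2
the job is handed in; nothing more can be done
None
```

The job is done and handed in at 19.2 s: the glued carton stands upright on the floor of the grey steel bin. I flipped the pawl first, then slid the jaw back to its stop, then lifted the carton out and set it in the bin with the gripper turned to match it.

**Last checks, from the top and scene pictures after the arm had moved away:**
- **Carton:** it stands upright inside the bin. I felt about +6 N of floor contact before releasing it. It sits roughly 3 to 5 mm off the bin's centre.
- **Pawl:** it lies released, with the handle 44 mm past the pin in +y. Its measured height above the pin was about 33 mm against the 40 mm stated. I put this down to the coarse two-view measurement, whose rays missed each other by 4 mm.
- **Jaw:** it met its stop firmly, with 32 N on the wrist. The travel read 74 mm by the post and about 72 mm by the carriage edge, which is only good to about 3 mm, against the nominal 75 mm. I did not push it a second time.
- **Other things:** the wrench, glue, spare carton, jar, screwdriver and green cartons look the same as at the start. The tape region differed more between pictures; the arm's shadow falls across it, and the roll is in the same place.

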